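Unlock the keyhole carrier plate and hold it up level with its kit

TASK

The carrier plate with its loose kit of parts (a flat steel tab, a bolt and a nut) is locked under the heads of the two studs on its base: take it by the red handle, slide it along its slots until both stud heads stand in the round ends of the keyholes, and lift it straight off. Finish while holding it up over the base, level and still, its underside about 20 cm above the table and all three parts still lying on it; do not put it down or let go. Keep it level all the way and leave the other things on the table where they are.

Things in the scene. Friction and masses are not known exactly. Their poses are not given: they have to be found in the camera images.
- plate: loose aluminium carrier plate, 150 mm along its x, 280 mm along its y, 6 mm thick, with a red handle and loose parts on it; with them it weighs under 1 kg and balances at the handle. Origin: centre of the underside; z up. It starts 30 mm above the table on the rails, locked, and is freed by sliding it 24 to 38 mm towards its own +y
- grip (a point): centre of the grip bar of the plate's red handle: a flat bar, 12 mm thick along the plate's x, 100 mm long along its y, 30 mm high, its centre 63 mm above the plate's underside (93 mm above the table at the start), on uprights at y = +-40 mm, 39 mm of free space below the bar. Close the fingers across the 12 mm, from above
- entry_a (a point): centre of the 37 mm wide round end of the plate's first keyhole, on the plate's top face (plate frame x +45, y -107.5 mm). From it a slot 16 mm wide runs 35 mm to the plate's +y. At the start the stud's neck stands in the slot; the plate can be lifted off only with the round ends over the heads (4.5 mm play all round)
- entry_b (a point): centre of the round end of the plate's second keyhole, the same size, on the plate's top face (plate frame x -45, y +72.5 mm), its slot also to the plate's +y
- fixture: the base, bolted to the table: blue sole plate 165 x 310 mm with two dark rest rails along its y, their rest buttons 30 mm above the table, and two headed studs. Origin: centre of its underside on the table; its axes are parallel to the plate's while the plate is on the studs
- stud_a (a point): centre of the top of the first stud's head (28 mm across, 6 mm high, neck 12 mm), 45 mm above the table; in the slot the plate has 3 mm of play below the head and 2 mm to each side of the neck. entry_a must come over it. Fixture frame x +45, y -90 mm
- stud_b (a point): centre of the top of the second stud's head (same size), 45 mm above the table; entry_b must come over it. Fixture frame x -45, y +90 mm
- steel_tab: loose dark flat steel tab, 50x100x6 mm, lying along the plate's y on the -x -y quarter of the carrier plate; origin at the centre of its underside
- hex_bolt: loose bright hex bolt lying on its side along the plate's y, 71 mm long, head 28x24 mm, on the +x +y quarter of the carrier plate; origin at the centre of its underside
- hex_nut: loose bright hex nut, 28x24 mm, 13 mm high, lying on the carrier plate on the +x side of the handle; origin at the centre of its underside
- helmet: bystander: tall yellow welding helmet, 265x270 mm, 308 mm high, standing at the back left; fixed, an obstacle to the arm
- tin: bystander: closed metal tin, 92x139x44 mm, left on the table; origin at the centre of its underside
- paint_marker: bystander: white paint marker with a red cap, 136 mm long, 18 mm thick, near left; origin at the centre of its underside
- grinding_disc: bystander: dark grinding disc with a red centre, 115 mm across, 6 mm high, on the right; origin at the centre of its underside
There are look-alikes about, which are no part of the job. Leave any black or yellow look-alike of the hex_bolt alone.

How it is judged:
On the way, in this order (a step that is already met when the one before it is completed fails the run):
1. the plate, still down on its rails, is slid so that both stud heads stand in the round ends of the keyholes (horizontal distance between entry_a and stud_a below 0.007 m and horizontal distance between entry_b and stud_b below 0.007 m and height (world z) of plate below 0.036 m), for 0.05 s.
2. the plate is lifted clear of the stud heads (height (world z) of plate above 0.08 m and angle between plate's own z axis and vertical below 0.2 rad), for 0.1 s.
At the end, for the whole second after the job is handed in: The plate is held in the fingers over its base (centres within 15 cm across), underside 15 to 27 cm above the table, tilted under 0.06 rad, slower than 2 cm/s and 0.1 rad/s, clear of the base, with the tab, the bolt and the nut still lying on it (height (world z) of plate between 0.15 and 0.27 m and horizontal distance between plate and fixture below 0.15 m and angle between plate's own z axis and vertical below 0.06 rad and linear speed of plate below 0.02 m/s and angular speed of plate below 0.1 rad/s and contact force between plate and the fingers above 2 N and contact force between plate and fixture below 0.2 N and z of steel_tab in the frame of plate between 0.003 and 0.012 m and x of steel_tab in the frame of plate between -0.075 and 0.075 m and y of steel_tab in the frame of plate between -0.14 and 0.14 m and z of hex_bolt in the frame of plate between 0.003 and 0.012 m and x of hex_bolt in the frame of plate between -0.075 and 0.075 m and y of hex_bolt in the frame of plate between -0.14 and 0.14 m and z of hex_nut in the frame of plate between 0.003 and 0.012 m and x of hex_nut in the frame of plate between -0.075 and 0.075 m and y of hex_nut in the frame of plate between -0.14 and 0.14 m); the arm keeps its last pose, push and grip.
It fails at once if the plate is tipped more than 0.2 rad out of level (angle between plate's own z axis and vertical above 0.2 rad).
It fails at once if another thing on the table is shifted by more than 4 cm (distance of any of tin, paint_marker, grinding_disc from where it was at the start of the episode above 0.04 m).
It fails at once if a part of the kit falls off the plate (z of any of steel_tab, hex_bolt, hex_nut in the frame of plate below -0.02 m).
It also fails if it takes over 42 s, if anything falls off the work surface, if the arm or the gripper's body presses on something with over 40 N, if the wrist force passes 120 N, or if a joint passes its speed limit or range.

ROBOT

A 6-joint arm with a two-finger parallel gripper is mounted at the origin on a cart in front of the work surface, level with it; the furniture and walls round the work are solid. World frame = base frame: x ahead of the robot, y to its left, z up, the work surface at z = 0. Lengths are in m, angles in rad, forces in N, time in s.
With the tool pointing down it reaches from about 0.225 to 0.875 m from the base axis. Payload 3.4 kg.
Tool frame: the origin (TCP) lies at the very end of the fingers, on their centre line; the grasp point (between the pads) lies behind it (manip.grasp_offset is the z of the grasp point in the tool frame, in m); z points along the fingers, y is the line along which they close (so a half turn about z gives the same grasp; the last joint's range is limited). The gripper opens to 85 mm and grips with 20 to 120 N. Pads are 22 mm wide; open, the fingers measure 114 mm over their backs; the gripper's body (76 mm by 85 mm) begins 54 mm behind the grasp point. The pads swing forward as they close: fully open they stand 13 mm farther back than shut.
Start: joints at [1.151, 0.276, 1.505, -0, 1.361, -0.121], TCP at [0.169, 0.55, 0.231] pointing down, gripper open.
Joint ranges: [-2.89, 2.89], [-0.75, 2.08], [0.22, 2.7], [-1.18, 4.32], [0.11, 2.71], [-2.7, 2.7]. Speed limits (rad/s): [2.57, 2.57, 3.14, 3.14, 3.14, 3.14].

INTERFACE

Orientations are given as a unit quaternion [w, x, y, z].
In Python, from rig import manip gives the robot as it stands.
- The arm moves only by the shell command python3 -m pendant 'ROWS' [FORCE]. ROWS is JSON, a list of rows, each an object of numbers: "dx", "dy", "dz": the shift along the tool's x, y, z in m; "rx", "ry", "rz": the turn, a rotation vector about the tool's x, y, z in degrees; "hand": the finger opening in m, from 0 to 0.0854. In form: [{"dx": .., "dy": .., "dz": .., "rx": .., "ry": .., "rz": .., "hand": ..}, ...]. A call has 1 to 12 rows; each row shifts and turns the commanded pose from where the row before left it, along the tool's axes as they then stand; what a row does not reach is not made up. A row lasts 1/12 s, in which the tool goes at most 41.7 mm and 7.16 degrees, less where a joint would pass 70% of its speed; a pose out of reach is approached as far as the arm can. A call is refused whole if a number of a shift passes 0.0417 or a number of a turn 7.16, either way. A call with a gripper value outside its range is refused whole. The fingers move at their own pace and stop on an object; FORCE is the grip in N (left out, the last holds). Time passes only in rows, so rows that do not move let the fingers close. It gives the time, the measured TCP pose, the force, the opening and the grip force at its end, in the units of the state.
- manip.get_state(): the state, without advancing time (a new reading comes with each control period).
- manip.get_image(name): name is "side" or "top" or "wrist"; returns a dict with "frame" (400x640x3 uint8, red, green, blue), "fx", "fy", "cx", "cy" (pixels), "distortion" ([k1, k2, p1, p2, k3] as OpenCV has them; the pictures are not rectified), "position" and "attitude" of the camera in the world; the wrist camera has in their place "mount" (4x4, takes a point from camera to tool coordinates, whose origin is the TCP and whose axes are the flange's). Camera axes: x right, y up, looking along -z (the intrinsics and any distortion apply to the point x, -y, -z); pixel columns grow to the right and rows downward; lengths in m; the calibration is good to about 2 mm. A picture is of the moment at which its call begins: read the wrist's pose just before it. There is no depth.
- manip.sign_off(): hands the job in; it is judged then, once.
The state is a dict: "clock": time; "qpos": joint angles; "qd": joint speeds; "effort": joint torques, N m; "position": TCP position; "ee_rot": TCP orientation; "contact_force": force on the tool from outside, world axes, zero at the start; "moment": the same for the moment, N m; "width": finger opening in m; "gripper_force": force on a finger pad.
Only numpy, scipy, OpenCV 4.12 (cv2) and the standard library are available. Lean on these libraries where they do the work, as an engineer would, in place of code of your own. Each camera call takes 0.05 s, during which the arm holds its last target. There are 200 camera calls.

## Working session

There is one attempt and no reset: what is moved stays moved. The work goes in short steps, Python scripts to look and compute and a shell command to move; the robot and the scene stay as the last step left them, time stands still between calls to the robot, and variables do not carry over. Pictures are saved under pics/ and viewed, at most 10 in all, crops included, and the job is handed in when it is done.

```bash
mkdir -p pics
cat > h.py <<'E'
import numpy as np,cv2,json
from rig import manip
from scipy.spatial.transform import Rotation as R
def q(a): return R.from_quat(np.roll(np.array(a,float),-1))
def grab(n,f):
    s=manip.get_state(); im=manip.get_image(n); cv2.imwrite(f'pics/{f}.png',im['frame'][:,:,::-1])
    if 'mount' in im:
        T=np.eye(4);T[:3,:3]=q(s['ee_rot']).as_matrix();T[:3,3]=s['position']
        M=T@np.array(im['mount'])
    else:
        M=np.eye(4); a=np.array(im['attitude']); M[:3,:3]=a if a.shape==(3,3) else q(a).as_matrix(); M[:3,3]=im['position']
    d=dict(K=[im['fx'],im['fy'],im['cx'],im['cy']],D=list(map(float,im['distortion'])),M=M.tolist())
    json.dump(d,open(f'pics/{f}.json','w')); return im
def ray(f,px):
    d=json.load(open(f'pics/{f}.json')); fx,fy,cx,cy=d['K']; M=np.array(d['M'])
    p=cv2.undistortPoints(np.array([[px]],float),np.array([[fx,0,cx],[0,fy,cy],[0,0,1]]),np.array(d['D']))[0,0]
    v=M[:3,:3]@np.array([p[0],-p[1],-1]); return M[:3,3],v/np.linalg.norm(v)
def atz(f,px,z):
    o,v=ray(f,px); return o+v*(z-o[2])/v[2]
def tri(obs):
    A=np.zeros((3,3));b=np.zeros(3)
    for f,px in obs:
        o,v=ray(f,px);P=np.eye(3)-np.outer(v,v);A+=P;b+=P@o
    x=np.linalg.solve(A,b); res=[np.linalg.norm(np.cross(x-ray(f,p)[0],ray(f,p)[1])) for f,p in obs]
    return x,res
E
python3 - <<'E'
from h import *
for n in ['side','top','wrist']: im=grab(n,n+'0'); print(n,im.get('position'),im['fx'])
print(manip.grasp_offset,manip.get_state())
a=[cv2.imread(f'pics/{n}0.png') for n in('side','top')]
E
```

```text
side [ 0.08921801 -1.30770239  0.64440579] 412.46207965937714
top [0.30471362 0.00491918 1.10034511] 374.76028500608686
wrist None 359.51077242137933
-0.0187 {'clock': 0.15, 'qpos': array([ 1.15097711e+00,  2.76466553e-01,  1.50588592e+00,  1.74105767e-05,
        1.36067616e+00, -1.20985165e-01]), 'qd': array([ 0.00037461, -0.00284405, -0.00308039, -0.00021261,  0.00015258,
        0.0002131 ]), 'effort': array([ 2.74887680e-04, -4.17147088e+01, -2.46033651e+01, -2.51085285e-04,
        7.74122542e-03,  1.78646133e-05]), 'position': array([0.169108  , 0.54914586, 0.23061144]), 'ee_rot': array([-1.99991771e-04,  1.48863443e-01,  9.88857502e-01, -6.89626109e-04]), 'contact_force': array([-0.06134908,  0.26421551,  0.61200809]), 'moment': array([ 0.0012318 , -0.0192574 , -0.03367459]), 'gripper_force': 0.0, 'width': 0.08523136608800291}
```

View pics/top0.png

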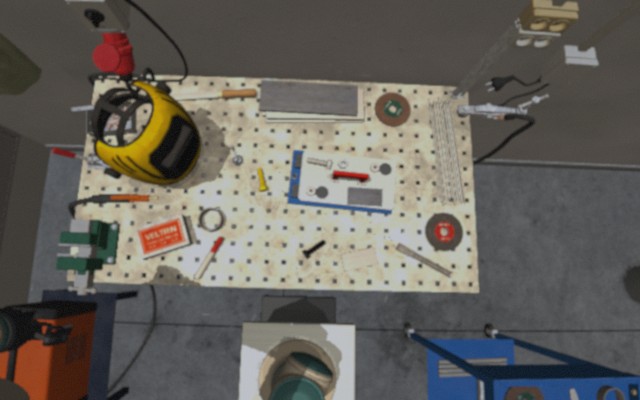

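View pics/side0.png

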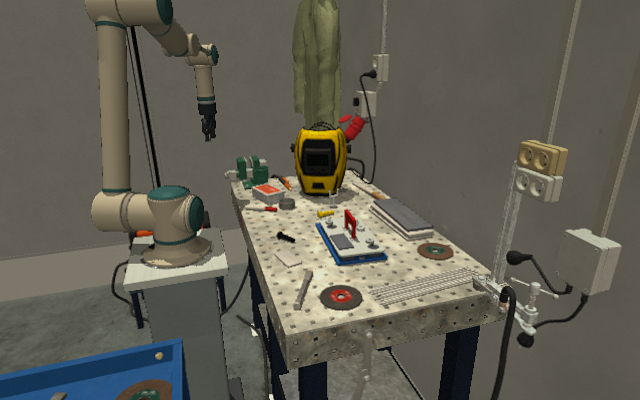

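Run:
```python
from h import *
t=cv2.imread('pics/top0.png'); s=cv2.imread('pics/side0.png')
a=cv2.resize(t[140:225,275:405],None,fx=6,fy=6,interpolation=cv2.INTER_CUBIC)[:, :780]
cv2.imwrite('pics/tc.png',a)
cv2.imwrite('pics/sc.png',cv2.resize(s[195:275,305:405],None,fx=7,fy=7,interpolation=cv2.INTER_CUBIC))
print(atz('top0',(350,176),.108),atz('top0',(298,370),0),atz('top0',(287,204),0),atz('top0',(320,200),0))
```

```text
[ 0.55549171 -0.12734444  0.108     ] [ 2.41541463e-02 -2.66260480e-03 -2.22044605e-16] [0.49038473 0.04557263 0.        ] [ 0.50576764 -0.05236218  0.        ]
```

View pics/tc.png

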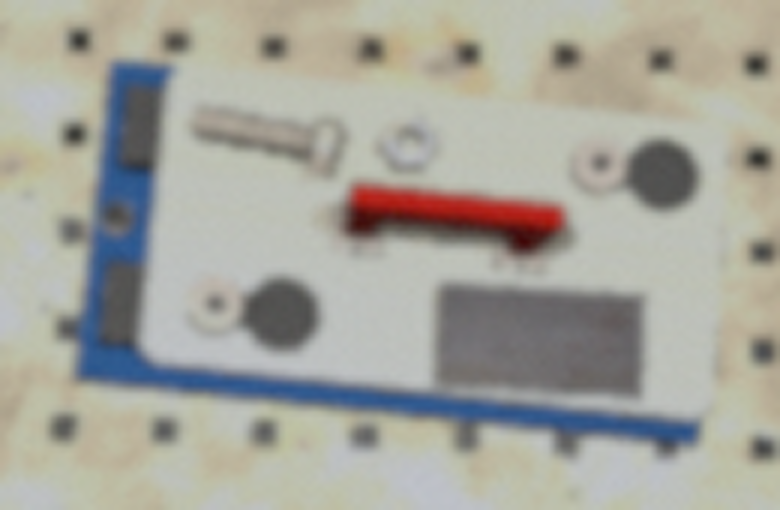

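View pics/sc.png

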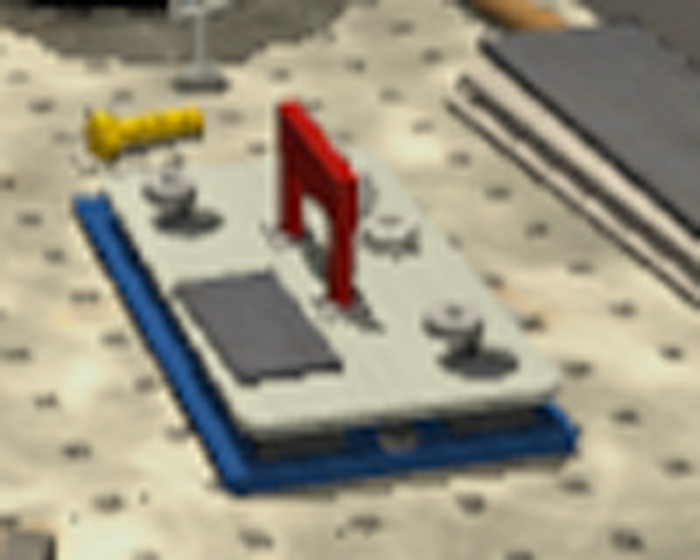

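The top crop shows the handle top running (352,198)–(563,217), the stud heads at b (217,305) and a (601,165), and the round ends at (282,314) and (663,174). So plate +y points left in the image. In the side crop the handle top runs (291,104)–(346,178), with studs at (168,190) and (453,318).

Run:
```python
from h import *
t=lambda u,v:('top0',(275+(u+.5)/6-.5,140+(v+.5)/6-.5)); s=lambda u,v:('side0',(305+(u+.5)/7-.5,195+(v+.5)/7-.5))
P={}
for n,a,b in [('h+',(352,195),(291,104)),('h-',(563,214),(346,178)),('sa',(601,163),(453,316)),('sb',(217,303),(168,188))]:
    x,r=tri([t(*a),s(*b)]);P[n]=x;print(n,x.round(4),np.round(r,4))
A=lambda u,v,z:atz(*t(u,v),z)
h1,h2=A(352,195,.108),A(563,214,.108);sa,sb=A(601,163,.045),A(217,303,.045);ea,eb=A(663,174,.036),A(282,314,.036)
print('h',h1,h2,(h1+h2)/2,np.linalg.norm(h1-h2)); print('s',sa,sb,'e',ea,eb)
yaw=lambda d,l:np.degrees(np.arctan2(d[1],d[0])-np.arctan2(l[1],l[0]))
d=h1-h2;print('yaw handle',yaw(d,(0,1)),'studs',yaw(sb-sa,(-90,180)),'entries',yaw(eb-ea,(-90,180)), np.linalg.norm((sb-sa)[:2]),(sa-ea),(sb-eb))
print('mid studs',(sa+sb)/2)
st=manip.get_state();Rm=q(st['ee_rot']).as_matrix();print(Rm.round(3))
```

```text
h+ [ 0.5673 -0.082   0.1033] [0.0012 0.0012]
h- [ 0.5594 -0.1783  0.1055] [0.0007 0.0007]
sa [ 0.6019 -0.2087  0.0423] [0.0008 0.0008]
sb [ 0.5258 -0.0226  0.0396] [0.001 0.001]
h [ 0.56486712 -0.08123866  0.108     ] [ 0.55945021 -0.17806783  0.108     ] [ 0.56215866 -0.12965325  0.108     ] 0.09698057603623696
s [ 0.60198318 -0.20844174  0.045     ] [ 0.52564369 -0.02271165  0.045     ] e [ 0.60007202 -0.24106025  0.036     ] [ 0.52317687 -0.0545348   0.036     ]
yaw handle -3.2019564237809384 studs -4.221219762326112 entries -4.161134947889504 0.20080683673343325 [0.00191116 0.0326185  0.009     ] [0.00246682 0.03182315 0.009     ]
mid studs [ 0.56381343 -0.1155767   0.045     ]
[[-0.956  0.294 -0.001]
 [ 0.294  0.956 -0.001]
 [ 0.    -0.001 -1.   ]]
```

```bash
python3 -m pendant '[{"rz":7,"hand":0.0854},{"rz":7},{"rz":7},{"rz":7},{"rz":7},{"rz":7},{"rz":7},{"rz":7},{"rz":7},{"rz":7},{"rz":7},{}]'
cat > go.py <<'E'
import sys
from h import *
# shift in tool axes to world target; yaw error of tool x vs plate y
t=np.array(eval(sys.argv[1]));s=manip.get_state();Rm=q(s['ee_rot']).as_matrix()
print('pos',s['position'].round(4),'d_tool',(Rm.T@(t-s['position'])).round(4),'yaw x',np.degrees(np.arctan2(-Rm[0,0],Rm[1,0])).round(2),'z',Rm[:,2].round(4),'t',s['clock'],'q',s['qpos'].round(2))
E
python3 go.py '[0.562,-0.130,0.2]'
```

```text
pos [0.1691 0.5491 0.2306] d_tool [-0.5754 -0.5333  0.0313] yaw x 72.88 z [-6.0e-04 -1.3e-03 -1.0e+00] t 0.15 q [ 1.15  0.28  1.51  0.    1.36 -0.12]invalid input
```

```bash
python3 -m pendant '[{"rz":7},{"rz":7},{"rz":7},{"rz":7},{"rz":7},{"rz":7},{"rz":7},{"rz":7},{"rz":7},{"rz":7},{"rz":7},{"rz":0}]';echo; python3 go.py '[0.562,-0.130,0.2]'
```

```text
pos [0.1691 0.5491 0.2306] d_tool [-0.5754 -0.5333  0.0313] yaw x 72.88 z [-6.0e-04 -1.3e-03 -1.0e+00] t 0.15 q [ 1.15  0.28  1.51  0.    1.36 -0.12]invalid input
```

```bash
python3 -m pendant '[{"dx":0,"dy":0,"dz":0,"rx":0,"ry":0,"rz":7,"hand":0.085},{"dx":0,"dy":0,"dz":0,"rx":0,"ry":0,"rz":7,"hand":0.085},{"dx":0,"dy":0,"dz":0,"rx":0,"ry":0,"rz":7,"hand":0.085},{"dx":0,"dy":0,"dz":0,"rx":0,"ry":0,"rz":7,"hand":0.085},{"dx":0,"dy":0,"dz":0,"rx":0,"ry":0,"rz":7,"hand":0.085},{"dx":0,"dy":0,"dz":0,"rx":0,"ry":0,"rz":7,"hand":0.085},{"dx":0,"dy":0,"dz":0,"rx":0,"ry":0,"rz":7,"hand":0.085},{"dx":0,"dy":0,"dz":0,"rx":0,"ry":0,"rz":7,"hand":0.085},{"dx":0,"dy":0,"dz":0,"rx":0,"ry":0,"rz":7,"hand":0.085},{"dx":0,"dy":0,"dz":0,"rx":0,"ry":0,"rz":7,"hand":0.085},{"dx":0,"dy":0,"dz":0,"rx":0,"ry":0,"rz":7,"hand":0.085},{"dx":0,"dy":0,"dz":0,"rx":0,"ry":0,"rz":0,"hand":0.085}]';echo; python3 go.py '[0.562,-0.130,0.2]'
```

```text
clock: 1.15
position: [0.1692, 0.5494, 0.231]
ee_rot: [0.0, 0.733, 0.681, -0.0]
contact_force: [-0.2, -0.4, -0.3]
width: 0.0853
gripper_force: 0.0

pos [0.1692 0.5494 0.231 ] d_tool [-0.6485  0.4418  0.0313] yaw x -4.23 z [-2.e-04 -6.e-04 -1.e+00] t 1.15 q [ 1.15  0.28  1.51 -0.    1.36  1.22]
```

```bash
python3 -m pendant '[{"dx":-0.0295,"dy":0.02,"dz":0,"rx":0,"ry":0,"rz":0,"hand":0.085},{"dx":-0.0295,"dy":0.02,"dz":0,"rx":0,"ry":0,"rz":0,"hand":0.085},{"dx":-0.0295,"dy":0.02,"dz":0,"rx":0,"ry":0,"rz":0,"hand":0.085},{"dx":-0.0295,"dy":0.02,"dz":0,"rx":0,"ry":0,"rz":0,"hand":0.085},{"dx":-0.0295,"dy":0.02,"dz":0,"rx":0,"ry":0,"rz":0,"hand":0.085},{"dx":-0.0295,"dy":0.02,"dz":0,"rx":0,"ry":0,"rz":0,"hand":0.085},{"dx":-0.0295,"dy":0.02,"dz":0,"rx":0,"ry":0,"rz":0,"hand":0.085},{"dx":-0.0295,"dy":0.02,"dz":0,"rx":0,"ry":0,"rz":0,"hand":0.085},{"dx":-0.0295,"dy":0.02,"dz":0,"rx":0,"ry":0,"rz":0,"hand":0.085},{"dx":-0.0295,"dy":0.02,"dz":0,"rx":0,"ry":0,"rz":0,"hand":0.085},{"dx":-0.0295,"dy":0.02,"dz":0,"rx":0,"ry":0,"rz":0,"hand":0.085}]';
python3 -m pendant '[{"dx":-0.0295,"dy":0.02,"dz":0,"rx":0,"ry":0,"rz":0,"hand":0.085},{"dx":-0.0295,"dy":0.02,"dz":0,"rx":0,"ry":0,"rz":0,"hand":0.085},{"dx":-0.0295,"dy":0.02,"dz":0,"rx":0,"ry":0,"rz":0,"hand":0.085},{"dx":-0.0295,"dy":0.02,"dz":0,"rx":0,"ry":0,"rz":0,"hand":0.085},{"dx":-0.0295,"dy":0.02,"dz":0,"rx":0,"ry":0,"rz":0,"hand":0.085},{"dx":-0.0295,"dy":0.02,"dz":0,"rx":0,"ry":0,"rz":0,"hand":0.085},{"dx":-0.0295,"dy":0.02,"dz":0,"rx":0,"ry":0,"rz":0,"hand":0.085},{"dx":-0.0295,"dy":0.02,"dz":0,"rx":0,"ry":0,"rz":0,"hand":0.085},{"dx":-0.0295,"dy":0.02,"dz":0,"rx":0,"ry":0,"rz":0,"hand":0.085},{"dx":-0.0295,"dy":0.02,"dz":0,"rx":0,"ry":0,"rz":0,"hand":0.085},{"dx":0,"dy":0,"dz":0,"rx":0,"ry":0,"rz":0,"hand":0.085},{"dx":0,"dy":0,"dz":0,"rx":0,"ry":0,"rz":0,"hand":0.085}]';echo; python3 go.py '[0.562,-0.130,0.2]'; python3 -c "
from h import *
grab('wrist','w1')"
```

```text
clock: 2.07
position: [0.3658, 0.2085, 0.2314]
ee_rot: [0.0, 0.731, 0.683, 0.0]
contact_force: [0.3, 0.9, 0.8]
width: 0.0848
gripper_force: 0.0
clock: 3.07
position: [0.5441, -0.1001, 0.2305]
ee_rot: [-0.001, 0.732, 0.681, -0.0]
contact_force: [-0.4, 0.6, 0.3]
width: 0.0848
gripper_force: 0.0

pos [ 0.5441 -0.1001  0.2305] d_tool [-0.0286  0.02    0.0305] yaw x -4.13 z [-1.1e-03  6.0e-04 -1.0e+00] t 3.0667 q [-0.31  0.24  1.55  0.    1.35 -0.24]
```

View pics/w1.png

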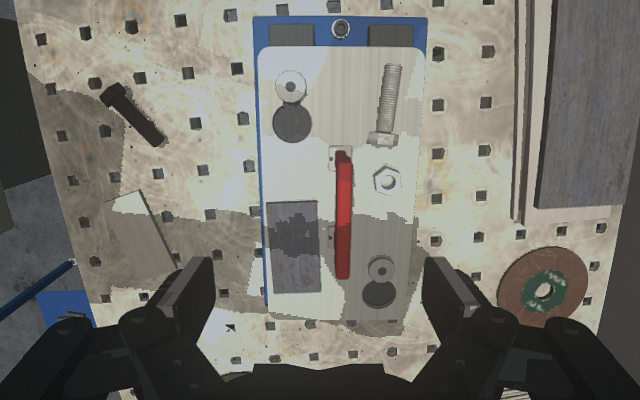

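Wrist view: the handle top runs (344,152)–(342,277). Studs are at b (290,86) and a (381,268), round ends at b (292,123) and a (378,293).

Run:
```python
from h import *
A=lambda u,v,z:atz('w1',(u,v),z)
h1,h2=A(345,152,.108),A(343,278,.108);sb,sa=A(290,86,.045),A(381,268,.045);eb,ea=A(292,123,.036),A(378,293,.036)
yaw=lambda d,l:np.degrees(np.arctan2(d[1],d[0])-np.arctan2(l[1],l[0]))
print(h1,h2,(h1+h2)/2,np.linalg.norm(h1-h2));print(sa,sb,(sa+sb)/2,ea,eb,(ea+eb)/2)
print(yaw(h1-h2,(0,1)),yaw(sb-sa,(-90,180)),yaw(eb-ea,(-90,180)),sa-ea,sb-eb)
t=lambda u,v:('top0',(275+(u+.5)/6-.5,140+(v+.5)/6-.5))
for a,b in [((352,195),(345,152)),((563,214),(343,278)),((601,163),(381,268)),((217,303),(290,86))]: print(tri([t(*a),('w1',b)]))
g=cv2.imread('pics/w1.png')
cv2.imwrite('pics/w1c.png',cv2.resize(g[55:320,250:430],None,fx=2.26,fy=2.26,interpolation=cv2.INTER_CUBIC))
```

```text
[ 0.56512064 -0.07306265  0.108     ] [ 0.55822292 -0.17770468  0.108     ] [ 0.56167178 -0.12538367  0.108     ] 0.1048691237651389
[ 0.5996417  -0.20494892  0.045     ] [ 0.52397099 -0.02195926  0.045     ] [ 0.56180634 -0.11345409  0.045     ] [ 0.59734282 -0.23955754  0.036     ] [ 0.52212378 -0.05491793  0.036     ] [ 0.5597333  -0.14723773  0.036     ]
-3.771330707468601 -4.098757795563778 -4.3999057544152675 [0.00229888 0.03460862 0.009     ] [0.00184721 0.03295867 0.009     ]
(array([ 0.56758646, -0.07930456,  0.09159379]), [np.float64(0.0036493914767797386), np.float64(0.0036493914767798167)])
(array([ 0.55868845, -0.17759025,  0.10887809]), [np.float64(0.0005936556442114642), np.float64(0.0005936556442116495)])
(array([ 0.60209331, -0.20901759,  0.0389894 ]), [np.float64(0.0016183807308716397), np.float64(0.0016183807308713892)])
(array([ 0.52439735, -0.02230641,  0.05113083]), [np.float64(0.0002475255577546919), np.float64(0.00024752555775471444)])
```

View pics/w1c.png

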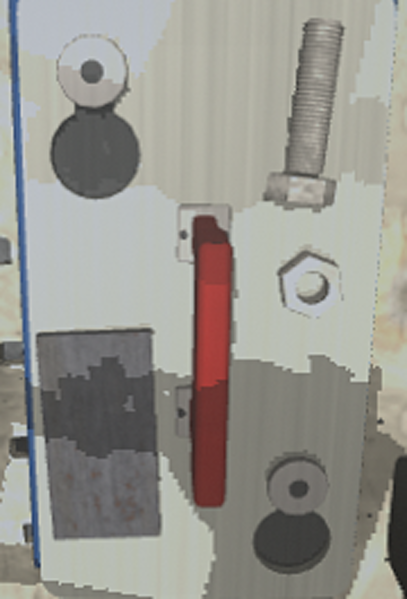

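The bar's far edge is really at row 162, which puts the grip centre at about (0.562, -0.130), yaw about -4.1°. Studs and round ends give a slide of about 32 mm, inside the 24–38 mm window. Descending now.

```bash
python3 -m pendant '[{"dx":-0.0143,"dy":0.01,"dz":0,"rx":0,"ry":0,"rz":0,"hand":0.085},{"dx":-0.0143,"dy":0.01,"dz":0,"rx":0,"ry":0,"rz":0,"hand":0.085},{"dx":0,"dy":0,"dz":0.02,"rx":0,"ry":0,"rz":0,"hand":0.085},{"dx":0,"dy":0,"dz":0.02,"rx":0,"ry":0,"rz":0,"hand":0.085},{"dx":0,"dy":0,"dz":0.02,"rx":0,"ry":0,"rz":0,"hand":0.085},{"dx":0,"dy":0,"dz":0.02,"rx":0,"ry":0,"rz":0,"hand":0.085},{"dx":0,"dy":0,"dz":0.02,"rx":0,"ry":0,"rz":0,"hand":0.085},{"dx":0,"dy":0,"dz":0.02,"rx":0,"ry":0,"rz":0,"hand":0.085},{"dx":0,"dy":0,"dz":0.018,"rx":0,"ry":0,"rz":0,"hand":0.085},{"dx":0,"dy":0,"dz":0.018,"rx":0,"ry":0,"rz":0,"hand":0.085},{"dx":0,"dy":0,"dz":0,"rx":0,"ry":0,"rz":0,"hand":0.085},{"dx":0,"dy":0,"dz":0,"rx":0,"ry":0,"rz":0,"hand":0.085}]';echo; python3 go.py '[0.562,-0.130,0.0743]'; python3 -c "
from h import *
grab('wrist','w2')"
```

```text
clock: 4.12
position: [0.5609, -0.1276, 0.0749]
ee_rot: [-0.001, 0.731, 0.682, -0.0]
contact_force: [0.2, 0.2, -0.4]
width: 0.0851
gripper_force: 0.0

pos [ 0.5609 -0.1276  0.0749] d_tool [-0.0024  0.0013  0.0006] yaw x -4.01 z [-1.9e-03  8.0e-04 -1.0e+00] t 4.1167 q [-0.34  0.41  1.73  0.    1.01 -0.27]
```

View pics/w2.png

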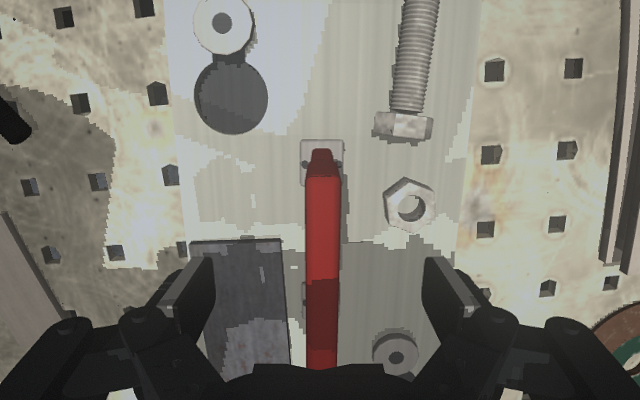

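Bar top at u≈322 sits centred between the fingers (pads at 212 and 425) and is parallel to them. Closing.

```bash
python3 -m pendant '[{"dx":-0.002,"dy":0.001,"dz":0.0005,"rx":0,"ry":0,"rz":0,"hand":0.03},{"dx":0,"dy":0,"dz":0,"rx":0,"ry":0,"rz":0,"hand":0.02},{"dx":0,"dy":0,"dz":0,"rx":0,"ry":0,"rz":0,"hand":0.0},{"dx":0,"dy":0,"dz":0,"rx":0,"ry":0,"rz":0,"hand":0.0},{"dx":0,"dy":0,"dz":0,"rx":0,"ry":0,"rz":0,"hand":0.0},{"dx":0,"dy":0,"dz":0,"rx":0,"ry":0,"rz":0,"hand":0.0},{"dx":0,"dy":0,"dz":0,"rx":0,"ry":0,"rz":0,"hand":0.0},{"dx":0,"dy":0,"dz":0,"rx":0,"ry":0,"rz":0,"hand":0.0},{"dx":0,"dy":0,"dz":0,"rx":0,"ry":0,"rz":0,"hand":0.0},{"dx":0,"dy":0,"dz":0,"rx":0,"ry":0,"rz":0,"hand":0.0}]' 90;echo; python3 go.py '[0.562,-0.130,0.0743]'
```

```text
clock: 5.0
position: [0.5626, -0.1306, 0.0752]
ee_rot: [0.0, 0.732, 0.681, 0.0]
contact_force: [-0.6, -0.1, 5.2]
width: 0.0108
gripper_force: 88.1

pos [ 0.5626 -0.1306  0.0752] d_tool [ 0.0005 -0.0006  0.0009] yaw x -4.12 z [ 5.e-04 -0.e+00 -1.e+00] t 5.0 q [-0.35  0.41  1.73  0.    1.01 -0.28]
```

```bash
python3 -m pendant '[{"dx":0.002,"dy":0,"dz":-0.0005,"rx":0,"ry":0,"rz":0,"hand":0.0},{"dx":0.003,"dy":0,"dz":0,"rx":0,"ry":0,"rz":0,"hand":0.0},{"dx":0.003,"dy":0,"dz":0,"rx":0,"ry":0,"rz":0,"hand":0.0},{"dx":0.003,"dy":0,"dz":0,"rx":0,"ry":0,"rz":0,"hand":0.0},{"dx":0.003,"dy":0,"dz":0,"rx":0,"ry":0,"rz":0,"hand":0.0},{"dx":0.002,"dy":0,"dz":0,"rx":0,"ry":0,"rz":0,"hand":0.0},{"dx":0,"dy":0,"dz":0,"rx":0,"ry":0,"rz":0,"hand":0.0}]';echo; python3 go.py '[0.5649,-0.0986,0.075]'
```

```text
clock: 5.58
position: [0.5641, -0.115, 0.0753]
ee_rot: [0.001, 0.732, 0.681, -0.0]
contact_force: [0.4, -2.5, 1.3]
width: 0.0109
gripper_force: 87.9

pos [ 0.5641 -0.115   0.0753] d_tool [ 0.0164 -0.0003  0.0003] yaw x -4.09 z [ 0.001  -0.0011 -1.    ] t 5.5833 q [-0.32  0.4   1.73 -0.    1.01 -0.25]
```

```bash
python3 -m pendant '[{"dx":0.003,"dy":0,"dz":0,"rx":0,"ry":0,"rz":0,"hand":0.0},{"dx":0.003,"dy":0,"dz":0,"rx":0,"ry":0,"rz":0,"hand":0.0},{"dx":0.003,"dy":0,"dz":0,"rx":0,"ry":0,"rz":0,"hand":0.0},{"dx":0.003,"dy":0,"dz":0,"rx":0,"ry":0,"rz":0,"hand":0.0},{"dx":0.002,"dy":0,"dz":0,"rx":0,"ry":0,"rz":0,"hand":0.0},{"dx":0.002,"dy":0,"dz":0,"rx":0,"ry":0,"rz":0,"hand":0.0},{"dx":0,"dy":0,"dz":0,"rx":0,"ry":0,"rz":0,"hand":0.0},{"dx":0,"dy":0,"dz":0,"rx":0,"ry":0,"rz":0,"hand":0.0}]';echo; python3 go.py '[0.5649,-0.0986,0.075]';python3 -c "
from h import *
grab('wrist','w3');grab('top','t3');grab('side','s3')
a=cv2.imread('pics/w3.png');t=cv2.resize(cv2.imread('pics/t3.png')[140:225,275:405],None,fx=5,fy=5,interpolation=cv2.INTER_CUBIC)
s=cv2.resize(cv2.imread('pics/s3.png')[195:275,305:405],None,fx=2.5,fy=2.5,interpolation=cv2.INTER_CUBIC)
c=np.zeros((600,650,3),np.uint8);c[:400,:640]=a;c[400:600,:250]=s;cv2.imwrite('pics/c3.png',c)"
```

```text
clock: 6.25
position: [0.5649, -0.0985, 0.0753]
ee_rot: [0.0, 0.732, 0.681, 0.0]
contact_force: [0.9, -2.8, 1.2]
width: 0.0106
gripper_force: 87.9

pos [ 0.5649 -0.0985  0.0753] d_tool [-0.0001 -0.      0.0003] yaw x -4.11 z [ 4.e-04  3.e-04 -1.e+00] t 6.25 q [-0.29  0.4   1.74  0.    1.   -0.22]
```

View pics/c3.png

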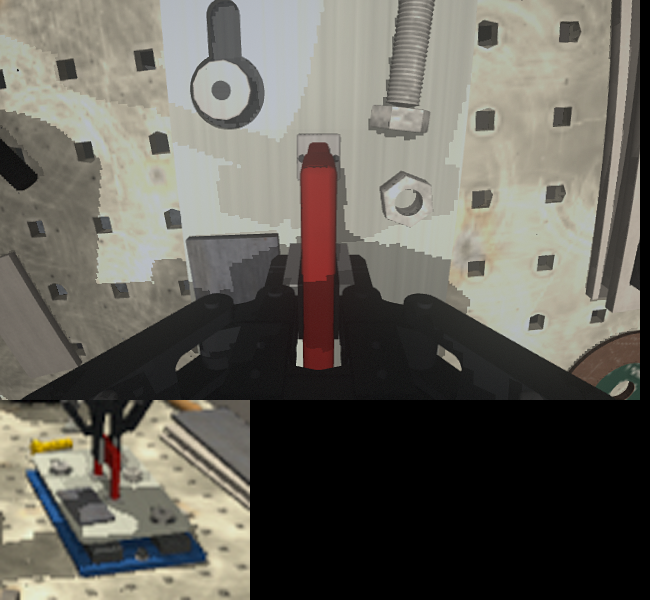

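Head b (221,90) stands inside round end b (about (227,92)). I'll compute the offset in metres, allowing for height.

Run:
```python
from h import *
Rm=q(manip.get_state()['ee_rot']).as_matrix()
g=cv2.imread('pics/w3.png')
d=atz('w3',(221,90),.045)-atz('w3',(227,92),.036)
print('stud-entry tool',(Rm.T@d).round(4), atz('w3',(190,92),.036),atz('w3',(264,92),.036))
```

```text
stud-entry tool [ 0.001  -0.0006 -0.009 ] [ 0.50633967 -0.02159831  0.036     ] [ 0.54288695 -0.02465825  0.036     ]
```

Offset is about 1 mm against 4.5 mm of play, so I'm lifting gently.

```bash
python3 -m pendant '[{"dx":0.0005,"dy":0,"dz":-0.002,"rx":0,"ry":0,"rz":0,"hand":0.0},{"dx":0,"dy":0,"dz":-0.003,"rx":0,"ry":0,"rz":0,"hand":0.0},{"dx":0,"dy":0,"dz":-0.004,"rx":0,"ry":0,"rz":0,"hand":0.0},{"dx":0,"dy":0,"dz":-0.004,"rx":0,"ry":0,"rz":0,"hand":0.0},{"dx":0,"dy":0,"dz":-0.004,"rx":0,"ry":0,"rz":0,"hand":0.0},{"dx":0,"dy":0,"dz":-0.004,"rx":0,"ry":0,"rz":0,"hand":0.0},{"dx":0,"dy":0,"dz":-0.002,"rx":0,"ry":0,"rz":0,"hand":0.0},{"dx":0,"dy":0,"dz":0,"rx":0,"ry":0,"rz":0,"hand":0.0}]';echo; python3 go.py '[0.5649,-0.0986,0.245]'; python3 -c "
from h import *
print(manip.get_state()['moment'])"
```

```text
clock: 7.07
position: [0.5652, -0.0982, 0.099]
ee_rot: [0.001, 0.732, 0.681, 0.0]
contact_force: [0.0, 0.0, -7.1]
width: 0.0109
gripper_force: 87.7

pos [ 0.5652 -0.0982  0.099 ] d_tool [-4.00e-04 -1.00e-04 -1.46e-01] yaw x -4.12 z [ 1.4e-03 -2.0e-04 -1.0e+00] t 7.0667 q [-0.29  0.38  1.71  0.    1.06 -0.22]
[ 0.01908998 -0.04718306 -0.01894143]
```

```bash
python3 -m pendant '[{"dx":0,"dy":0,"dz":-0.003,"rx":0,"ry":0,"rz":0,"hand":0.0},{"dx":0,"dy":0,"dz":-0.006,"rx":0,"ry":0,"rz":0,"hand":0.0},{"dx":0,"dy":0,"dz":-0.008,"rx":0,"ry":0,"rz":0,"hand":0.0},{"dx":0,"dy":0,"dz":-0.008,"rx":0,"ry":0,"rz":0,"hand":0.0},{"dx":0,"dy":0,"dz":-0.008,"rx":0,"ry":0,"rz":0,"hand":0.0},{"dx":0,"dy":0,"dz":-0.008,"rx":0,"ry":0,"rz":0,"hand":0.0},{"dx":0,"dy":0,"dz":-0.008,"rx":0,"ry":0,"rz":0,"hand":0.0},{"dx":0,"dy":0,"dz":-0.008,"rx":0,"ry":0,"rz":0,"hand":0.0},{"dx":0,"dy":0,"dz":-0.008,"rx":0,"ry":0,"rz":0,"hand":0.0},{"dx":0,"dy":0,"dz":-0.008,"rx":0,"ry":0,"rz":0,"hand":0.0}]'
python3 -m pendant '[{"dx":0,"dy":0,"dz":-0.008,"rx":0,"ry":0,"rz":0,"hand":0.0},{"dx":0,"dy":0,"dz":-0.008,"rx":0,"ry":0,"rz":0,"hand":0.0},{"dx":0,"dy":0,"dz":-0.008,"rx":0,"ry":0,"rz":0,"hand":0.0},{"dx":0,"dy":0,"dz":-0.008,"rx":0,"ry":0,"rz":0,"hand":0.0},{"dx":0,"dy":0,"dz":-0.008,"rx":0,"ry":0,"rz":0,"hand":0.0},{"dx":0,"dy":0,"dz":-0.008,"rx":0,"ry":0,"rz":0,"hand":0.0},{"dx":0,"dy":0,"dz":-0.008,"rx":0,"ry":0,"rz":0,"hand":0.0},{"dx":0,"dy":0,"dz":-0.008,"rx":0,"ry":0,"rz":0,"hand":0.0},{"dx":0,"dy":0,"dz":-0.006,"rx":0,"ry":0,"rz":0,"hand":0.0},{"dx":0,"dy":0,"dz":-0.003,"rx":0,"ry":0,"rz":0,"hand":0.0},{"dx":0,"dy":0,"dz":0,"rx":0,"ry":0,"rz":0,"hand":0.0},{"dx":0,"dy":0,"dz":0,"rx":0,"ry":0,"rz":0,"hand":0.0}]'
python3 -m pendant '[{"dx":0,"dy":0,"dz":0,"rx":0,"ry":0,"rz":0,"hand":0.0},{"dx":0,"dy":0,"dz":0,"rx":0,"ry":0,"rz":0,"hand":0.0},{"dx":0,"dy":0,"dz":0,"rx":0,"ry":0,"rz":0,"hand":0.0},{"dx":0,"dy":0,"dz":0,"rx":0,"ry":0,"rz":0,"hand":0.0},{"dx":0,"dy":0,"dz":0,"rx":0,"ry":0,"rz":0,"hand":0.0},{"dx":0,"dy":0,"dz":0,"rx":0,"ry":0,"rz":0,"hand":0.0}]'
python3 -c "
from h import *
grab('wrist','w4');grab('side','s4')
a=cv2.imread('pics/w4.png');s=cv2.imread('pics/s4.png')[140:280,290:420]
c=np.zeros((400,800,3),np.uint8);c[:320,:512]=cv2.resize(a,(512,320));c[:302,515:795]=cv2.resize(s,(280,302));cv2.imwrite('pics/c4.png',c)"
```

```text
clock: 7.9
position: [0.5647, -0.0981, 0.1721]
ee_rot: [-0.0, 0.732, 0.681, 0.0]
contact_force: [0.5, -0.2, -7.6]
width: 0.0105
gripper_force: 88.0
clock: 8.9
position: [0.5647, -0.0981, 0.2442]
ee_rot: [-0.0, 0.732, 0.681, -0.0]
contact_force: [-0.0, -0.5, -8.3]
width: 0.0109
gripper_force: 87.9
clock: 9.4
position: [0.5647, -0.0982, 0.2442]
ee_rot: [-0.0, 0.732, 0.681, -0.0]
contact_force: [-0.5, -0.0, -7.6]
width: 0.0105
gripper_force: 87.8
```

View pics/c4.png

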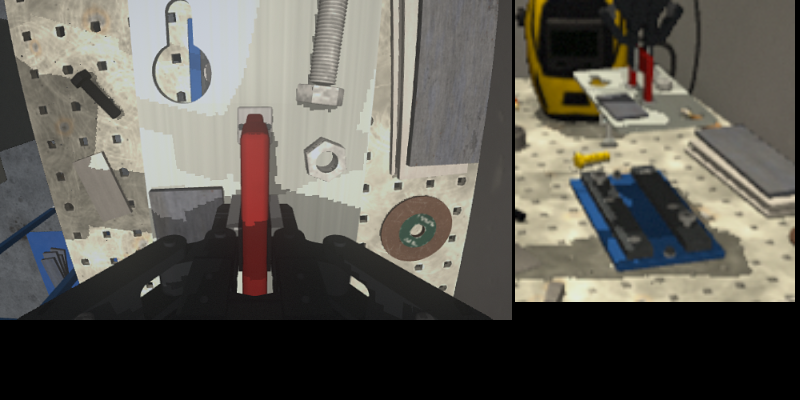

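The plate is held level and clear over the base with the tab, bolt and nut still on it. In the wrist view the handle and plate look the same as before the lift. Underside is about 0.2 m up.

```bash
python3 -c "
from rig import manip
print(manip.sign_off())"
```

```text
the job is handed in; nothing more can be done
None
```

The plate was slid about 32 mm, lifted straight off the studs and is held level and still over its base, underside about 20 cm up, with the tab, bolt and nut on it; the job was handed in at 9.5 s, but sign-off gave no verdict.

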